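# Turn the microscope stage disc to its mark and lock it

### The job

Gently turn the round microscope stage disc in its mount until its edge notch faces the marked locking bolt, then push the bolt into the notch until you feel it seat on the stop inside, and press it home there with a firm push of about 15 N, not over 24 N. Leave the disc lying in its mount, the bolt bearing on the stop, and the pots and the slide box where they stand.

Things in the scene. Friction and masses are not known exactly. Their poses are not given: they have to be found in the camera images.
- mount: Fixed grey round mount, 196 mm across, 20 mm high. Origin on the table under the middle of its central bore, in which the disc turns; z up. Its -y axis runs from the middle out along the bolt, over a 64 mm wide, 20 mm high foot that ends 164 mm out.
- mark (a point): The mark: two yellow stripes on the dark guide cheeks either side of the bolt (cheek tops 42 mm above the table, 83 to 117 mm from the mount's middle, 41 mm wide together). This point lies between their inner ends, on the bolt's centre line, 83 mm from the middle towards the mount's -y, 37 mm above the table.
- disc: Loose dark disc, 150 mm across, 0.5 to 1 kg, its hidden spigot in the mount's bore with 1 mm play all round. A few N square to the radius on a pin turn it, oblique pushes jam and tip it; it stays where left. Origin on its axis, 20 mm above the table; top face 22 mm higher. Thumb pins, 9 mm diameter, stand 15 mm above the top face, 62 mm from the centre at the disc's +x, +y and -x sides.
- notch (a point): Middle of the notch's mouth, 75 mm from the disc's centre on its -y axis, 17 mm above its origin. The notch has yellow parallel flanks 14 mm apart; under a thin cover with a yellow line, out of sight, is a stop whose face, set anew each time, lies 8.5 to 32 mm in from the edge. The notch opens along the disc's -y and faces the mark when disc yaw equals mount yaw.
- bolt (a joint): Bolt travel in m along the mount's +y, to the disc; 0 is fully back (starts within 6 mm of it), nose 83 mm from the mount's middle. About 2 N friction, no spring, stays where left. Home is where it is felt to stop, somewhere from 0.0165 to 0.041, the disc pushed across its 1 mm play. It stops on the disc's edge near 0.008 if no notch is there.
- bolt_nose (a point): Tip of the brass bolt, 37 mm above the table: 12 mm wide, 9 mm thick, with a round (6 mm radius) nose that finds its own way into the notch when up to about 3 mm off to the side.
- bolt_tab (a point): Middle of the outer face of the red upright tab at the bolt's outer end, 60 mm above the table; the tab is 34 mm wide, 10 mm thick, from 32 to 72 mm above the table. Push this face along the mount's +y. The nose is 59 mm further along +y.
- pot_purple: Small purple sample pot, 40 mm diameter, 34 mm high, origin at centre of its underside. Leave alone.
- pot_yellow: Small yellow sample pot, 40 mm diameter, 34 mm high, origin at centre of its underside. Leave alone.
- slide_box: Blue box for slides with a paper label, 85 x 50 x 35 mm, origin at centre of its underside. Leave alone.

How it is judged:
By the outcome, as a careful person would: the job done as asked, in the order asked, and still so for the second after the job is handed in, with the robot touching nothing.
It also fails if it takes over 67 s, if anything falls off the work surface, if the arm or the gripper's body presses on something with over 40 N, if the wrist force passes 120 N, or if a joint passes its speed limit or range.

### The arm

A 6-joint arm with a two-finger parallel gripper is mounted at the origin on the work surface. World frame = base frame: x ahead of the robot, y to its left, z up, the work surface at z = 0. Lengths are in m, angles in degrees, forces in N, time in s.
With the tool pointing down it reaches from about 0.35 to 0.85 m from the base axis. Payload 8.1 kg.
Tool frame: the origin (TCP) lies between the finger pads; the fingertips stand 14 mm ahead of it and the grasp point (between the pads) lies 5 mm behind it (tip_reach is the distance from the TCP to the fingertips, in m); z points along the fingers, y is the direction in which the jaws open and shut (so a half turn about z gives the same grasp; the last joint's range is limited). The gripper opens to 93 mm and grips with 3 to 60 N. Pads are 15 mm wide; open, the fingers measure 128 mm over their backs; the gripper's body (75 mm by 188 mm) begins 65 mm behind the grasp point.
Start: joints at [-70.955, 7.471, 85.268, -0, 87.261, -4.893], TCP at [0.243, -0.548, 0.233] pointing down, gripper open.
Joint ranges: [-169.43, 169.43], [-51.17, 129.36], [1.28, 143.12], [-76.62, 256.62], [0, 156.53], [-152.29, 152.29]. Speed limits (degrees/s): [136.94, 136.94, 159.86, 180, 180, 180].

### API

Orientations are given as a 3x3 rotation matrix whose columns are the frame's x, y, z axes.
In Python, from cell import sense, capture, camera_model, sign_off, tip_reach gives the robot as it stands.
- The arm moves only by the tool step_arm, never from a script. Its argument "commands" is a list of rows, each a list of 2 entries, a list of its own where there are three numbers: the shift along the tool's x, y, z in cm, then the turn, a rotation vector about the tool's x, y, z in degrees. A call has exactly 10 rows; each row shifts and turns the commanded pose from where the row before left it, along the tool's axes as they then stand; what a row does not reach is not made up. A row lasts 1/10 s, in which the tool goes at most 50 mm and 8.59 degrees, less where a joint would pass 70% of its speed; a pose out of reach is approached as far as the arm can. A call with a gripper value outside its range is refused whole. "grip" is the closure, from 0 (fully open) to 1 (shut), set as the call begins (left out, the last holds). The fingers move at their own pace and stop on an object; "newtons" is the grip in N (left out, the last holds). Time passes only in rows, so rows that do not move let the fingers close, or fill a call up. It gives the time, the measured TCP pose, the force and the opening at its end, in the units of the state.
- sense(): the state, without advancing time (a new reading comes with each control period).
- capture(name): name is "scene" or "top" or "wrist"; returns (picture, depth): 420x560x3 uint8, red, green, blue; 420x560 float32, m along the optical axis (not along the pixel's ray), 0 where there is no reading.
- camera_model(name): a dict with "intrinsics" (3x3 intrinsics, pixels), "R" (3x3) and "t" (3): a world point X has camera coordinates R X + t; the wrist camera has in their place "mount" (4x4, takes a point from camera to tool coordinates, whose origin is the TCP and whose axes are the flange's). Camera axes: x right, y down, z forward; pixel columns grow to the right and rows downward; lengths in m; the calibration is good to about 2 mm. A picture is of the moment at which its call begins: read the wrist's pose just before it. camera_model takes no time and is no camera call.
- sign_off(): hands the job in, once; it reports no verdict.
The state is a dict: "time_s": time; "joint_positions": joint angles; "qd": joint speeds; "tau": joint torques, N m; "position": TCP position; "eef_rot": TCP orientation; "force": force on the tool from outside, world axes, zero at the start; "torque": the same for the moment, N m; "grip_width": finger opening in m.
Only numpy, scipy, OpenCV 4.12 (cv2) and the standard library are available. Lean on these libraries where they do the work, as an engineer would, in place of code of your own. Each camera call takes 0.05 s, during which the arm holds its last target. There are 200 camera calls.

## Working session

There is one attempt and no reset: what is moved stays moved. The work goes in short steps, Python scripts to look and compute and a tool call to move; the robot and the scene stay as the last step left them, time stands still between calls to the robot, and variables do not carry over. Pictures are saved under pics/ and viewed, about 8 in all and at most 12, crops included, and the job is handed in when it is done.

Besides the shell and the picture viewer there is one more tool, called after "Request:" in YAML: its name, and indented under it one key for each argument. step_arm: Moves the arm, as the interface text tells. Its arguments: {"type":"object","properties":{"commands":{"type":"array"},"grip":{"type":"number"},"newtons":{"type":"number"}},"required":["commands"]}

```bash
mkdir -p pics; ls; python3 - <<'E'
from cell import *
import cv2,numpy as np
s=sense();print(s['time_s'],s['position'],np.round(s['eef_rot'],3).tolist(),s['force'],s['grip_width'])
for n in("scene","top"):
    p,d=capture(n);cv2.imwrite(f'pics/{n}0.png',p[:,:,::-1]);np.savez(f'{n}0.npz',p=p,d=d)
    m=camera_model(n);print(n,np.round(m['intrinsics'],1).tolist(),np.round(m['R'],3).tolist(),np.round(m['t'],3))
print(camera_model('wrist'))
E
```

```text
pics
0.0 [ 0.2432822  -0.54786447  0.23159045] [[0.914, 0.406, -0.001], [0.406, -0.914, 0.002], [0.0, -0.002, -1.0]] [ 0.16010655 -0.18085118 -0.06667288] 0.09275205684019613
scene [[413.2, 0.0, 275.8], [0.0, 413.2, 207.3], [0.0, 0.0, 1.0]] [[-0.37, 0.929, 0.004], [0.772, 0.31, -0.555], [-0.517, -0.202, -0.832]] [ 0.254 -0.361  1.282]
top [[535.9, 0.0, 282.7], [0.0, 535.9, 202.6], [0.0, 0.0, 1.0]] [[0.016, -1.0, -0.002], [-0.99, -0.016, -0.138], [0.138, 0.004, -0.99]] [-0.038  0.547  1.353]
{'intrinsics': array([[308.26682492,   0.        , 280.11638242],
       [  0.        , 308.26682492, 207.39844086],
       [  0.        ,   0.        ,   1.        ]]), 'mount': array([[ 1.23802984e-04, -9.71551490e-01, -2.36828393e-01,
         6.50407079e-02],
       [ 9.99999895e-01,  1.58283234e-05,  4.57820695e-04,
         6.99421870e-05],
       [-4.41047782e-04, -2.36828425e-01,  9.71551390e-01,
        -1.51739483e-01],
       [ 0.00000000e+00,  0.00000000e+00,  0.00000000e+00,
         1.00000000e+00]])}
```

View pics/top0.png

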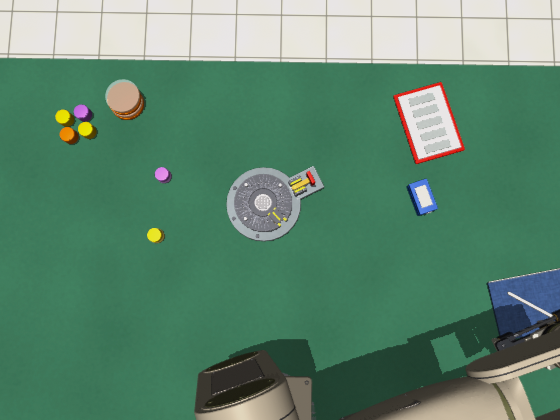

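View pics/scene0.png

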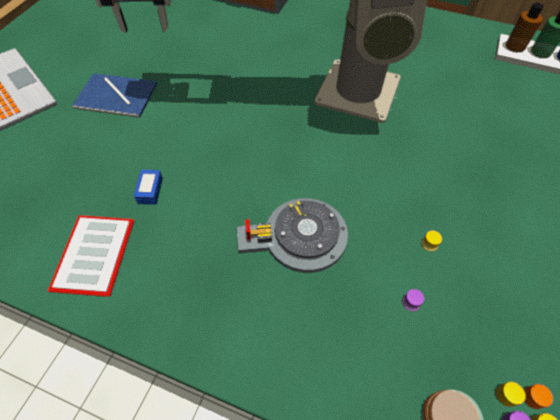

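```bash
cat > h.py <<'E'
import numpy as np,cv2
from cell import *
def ray(n,uv,z,s=None):
    m=camera_model(n);k=m['intrinsics'];d=np.linalg.inv(k)@[uv[0],uv[1],1]
    if n=='wrist':
        R=np.array(s['eef_rot'])@m['mount'][:3,:3];o=np.array(s['position'])+np.array(s['eef_rot'])@m['mount'][:3,3]
    else: R=m['R'].T;o=-R@m['t']
    w=R@d;return o+w*(z-o[2])/w[2]
def blobs(p,lo,hi,amin):
    hsv=cv2.cvtColor(p,cv2.COLOR_RGB2HSV);M=cv2.inRange(hsv,lo,hi)
    n,l,st,c=cv2.connectedComponentsWithStats(M)
    return [(np.round(c[i],1),st[i,4],st[i,:4]) for i in range(1,n) if st[i,4]>=amin],M
E
python3 - <<'E'
from h import *
p=np.load('top0.npz')['p']
c=p[150:255,215:345]
cv2.imwrite('pics/topc.png',cv2.resize(c[:,:,::-1],None,fx=6,fy=6,interpolation=cv2.INTER_CUBIC)[:600,:800])
for nm,lo,hi,z in(('yel',(20,130,120),(35,255,255),.042),('red',(0,150,100),(8,255,255),.072)):
    for b in blobs(p,lo,hi,4)[0]:
        if 215<b[0][0]<345 and 150<b[0][1]<255: print(nm,b,ray('top',b[0],z).round(4))
print(ray('top',(263,203),.042))
E
```

```text
yel (array([299. , 184.4]), np.int32(144), array([290, 178,  19,  15], dtype=int32)) [ 0.5956 -0.0711  0.042 ]
yel (array([276. , 215.5]), np.int32(14), array([273, 212,   7,   8], dtype=int32)) [ 0.5133 -0.0128  0.042 ]
yel (array([284.1, 218.7]), np.int32(7), array([283, 218,   3,   3], dtype=int32)) [ 0.5054 -0.0338  0.042 ]
yel (array([279., 224.]), np.int32(7), array([278, 223,   3,   3], dtype=int32)) [ 0.4914 -0.0209  0.042 ]
red (array([310.3, 177.1]), np.int32(47), array([307, 171,   8,  13], dtype=int32)) [ 0.6097 -0.0989  0.072 ]
[0.54531549 0.02141593 0.042     ]
```

View pics/topc.png

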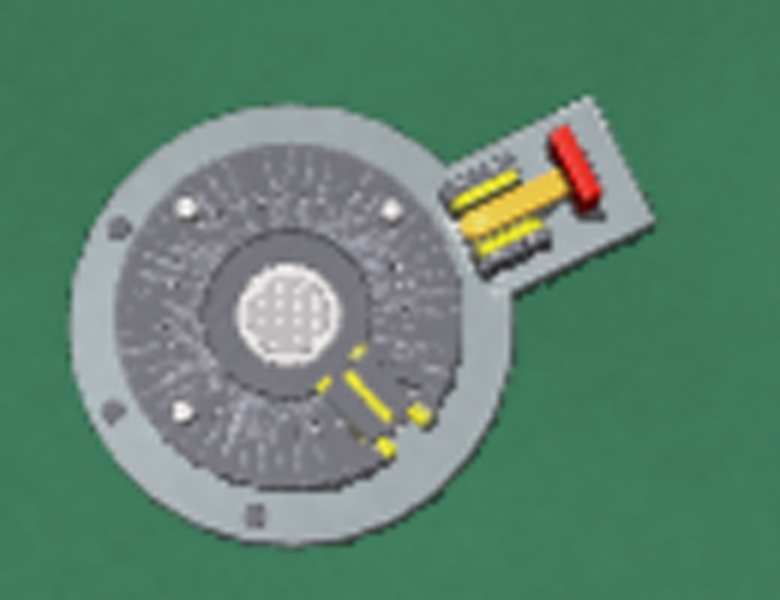

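Request:
step_arm:
  commands:
    - [[3.33,-2.48,0.3],[0,0,0]]
    - [[3.33,-2.48,0.3],[0,0,0]]
    - [[3.33,-2.48,0.3],[0,0,0]]
    - [[3.33,-2.48,0.3],[0,0,0]]
    - [[3.33,-2.48,0.3],[0,0,0]]
    - [[3.33,-2.48,0.3],[0,0,0]]
    - [[3.33,-2.48,0.3],[0,0,0]]
    - [[3.33,-2.48,0.3],[0,0,0]]
    - [[3.33,-2.48,0.3],[0,0,0]]
    - [[3.33,-2.48,0.3],[0,0,0]]
  grip: 0.84
  newtons: 10

```text
time_s: 1.1
position: [0.4475, -0.1849, 0.2023]
eef_rot: [[0.914, 0.406, -0.0], [0.406, -0.914, 0.0], [-0.0, -0.0, -1.0]]
force: [0.8, -1.2, -0.1]
grip_width: 0.0182
```

Request:
step_arm:
  commands:
    - [[3.33,-2.48,0.7],[0,0,0]]
    - [[3.33,-2.48,0.7],[0,0,0]]
    - [[3.33,-2.48,0.7],[0,0,0]]
    - [[3.33,-2.48,0.7],[0,0,0]]
    - [[3.33,-2.48,0.7],[0,0,0]]
    - [[3.33,-2.48,0.7],[0,0,0]]
    - [[3.33,-2.48,0.7],[0,0,0]]
    - [[0,0,0],[0,0,-7]]
    - [[0,0,0],[0,0,-7]]
    - [[0,0,0],[0,0,-7]]

```text
time_s: 2.1
position: [0.5894, 0.0672, 0.1527]
eef_rot: [[0.704, 0.711, -0.002], [0.711, -0.704, -0.0], [-0.001, -0.001, -1.0]]
force: [-0.1, -0.4, 0.8]
grip_width: 0.0149
```

```bash
python3 - <<'E'
from h import *
import pickle
s=sense();p,d=capture('wrist');pickle.dump((s,p,d),open('w1.pkl','wb'))
print(s['time_s'],s['position'],np.round(s['eef_rot'],3).tolist(),s['grip_width'],s['joint_positions'])
cv2.imwrite('pics/w1.png',p[:,:,::-1])
for nm,lo,hi,z in(('yel',(20,130,120),(35,255,255),.042),('red',(0,150,100),(8,255,255),.072),('white',(0,0,190),(180,30,255),.057)):
    for b in blobs(p,lo,hi,15)[0]: print(nm,b,ray('wrist',b[0],z,s).round(4))
E
```

```text
2.1 [0.58939582 0.06724905 0.15268802] [[0.704, 0.711, -0.002], [0.711, -0.704, -0.0], [-0.001, -0.001, -1.0]] 0.014877448676251421 [ 1.55812343e+00  9.37816425e+00  9.16283339e+01 -3.36430897e-04
  7.90877992e+01  4.62725453e+01]
yel (array([ 16.9, 119.2]), np.int32(638), array([ 0, 98, 30, 42], dtype=int32)) [0.4891 0.2724 0.042 ]
yel (array([241.7, 302.5]), np.int32(140), array([239, 275,   7,  52], dtype=int32)) [0.4988 0.0275 0.042 ]
yel (array([318.5, 303.6]), np.int32(138), array([316, 280,   6,  46], dtype=int32)) [ 0.5498 -0.0245  0.042 ]
yel (array([282.9, 321.4]), np.int32(117), array([281, 310,   5,  24], dtype=int32)) [ 0.5124 -0.0144  0.042 ]
yel (array([272.1, 337.8]), np.int32(44), array([269, 335,   7,   7], dtype=int32)) [ 0.4921 -0.0199  0.042 ]
yel (array([293.4, 337.4]), np.int32(45), array([290, 335,   8,   6], dtype=int32)) [ 0.5072 -0.0342  0.042 ]
white (array([246.4, 178.6]), np.int32(701), array([217, 165,  62,  26], dtype=int32)) [0.5901 0.1066 0.057 ]
white (array([316.8, 177.8]), np.int32(697), array([289, 165,  60,  26], dtype=int32)) [0.631  0.0671 0.0
[... 181 characters left out ...]
 3], dtype=int32)) [0.6322 0.0414 0.057 ]
white (array([282.9, 210.4]), np.int32(44), array([279, 207,   8,   8], dtype=int32)) [0.5925 0.067  0.057 ]
white (array([224.4, 210.8]), np.int32(34), array([222, 208,   8,   9], dtype=int32)) [0.5578 0.1009 0.057 ]
white (array([348.7, 215.5]), np.int32(192), array([338, 208,  18,  21], dtype=int32)) [0.6283 0.0254 0.057 ]
white (array([189.6, 239. ]), np.int32(76), array([187, 229,   6,  18], dtype=int32)) [0.5187 0.1048 0.057 ]
white (array([280.5, 264.9]), np.int32(685), array([266, 251,  29,  27], dtype=int32)) [0.5568 0.0338 0.057 ]
white (array([296.3, 342.1]), np.int32(50), array([286, 340,  19,   4], dtype=int32)) [ 0.513  -0.0313  0.057 ]
```

View pics/w1.png

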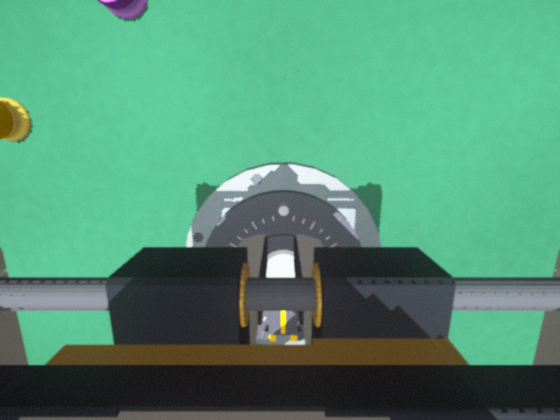

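Request:
step_arm:
  commands:
    - [[0.2,0.15,0],[0,0,0]]
    - [[0,0,1],[0,0,0]]
    - [[0,0,1.5],[0,0,0]]
    - [[0,0,1.5],[0,0,0]]
    - [[0,0,1.5],[0,0,0]]
    - [[0,0,1.5],[0,0,0]]
    - [[0,0,0.8],[0,0,0]]
    - [[0,0,0.5],[0,0,0]]
    - [[0,0,0.4],[0,0,0]]
    - [[0,0,0.4],[0,0,0]]
  grip: 0.75

```text
time_s: 3.15
position: [0.5928, 0.067, 0.063]
eef_rot: [[0.708, 0.706, 0.001], [0.706, -0.708, 0.0], [0.001, 0.001, -1.0]]
force: [0.4, -0.6, 0.1]
grip_width: 0.0235
```

```bash
python3 - <<'E'
from h import *
s=sense();p,d=capture('wrist');pt,_=capture('top')
a=cv2.resize(p[150:400,180:380,::-1],None,fx=2,fy=2);b=cv2.resize(pt[135:260,210:350,::-1],None,fx=2.85,fy=4)[:500]
cv2.imwrite('pics/w2.png',np.hstack([a,b])); print(s['position'],s['force'],s['grip_width'],a.shape,b.shape)
E
```

```text
[0.59282751 0.06703563 0.06297901] [ 0.36434496 -0.61503114  0.09617366] 0.02350988859934275 (500, 400, 3) (500, 399, 3)
```

View pics/w2.png

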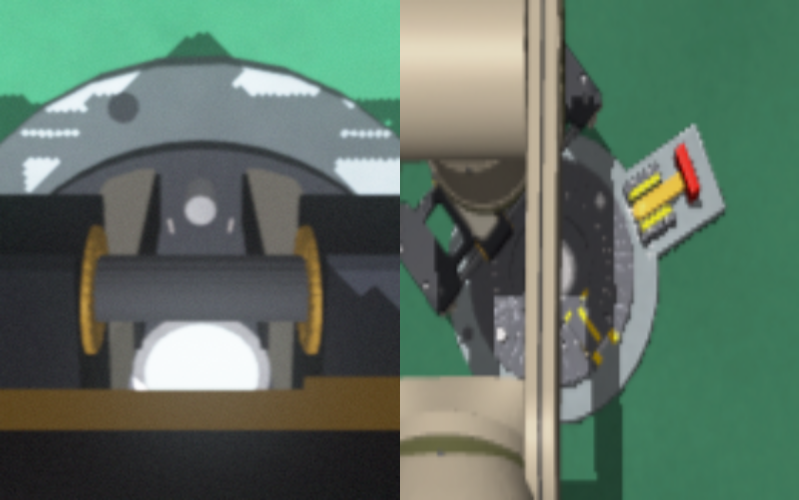

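Request:
step_arm:
  commands:
    - [[0,0,0.2],[0,0,0]]
    - [[0,0,0],[0,0,0]]
    - [[0,0,0],[0,0,0]]
    - [[-0.001,-0.108,0],[0,0,-1]]
    - [[-0.004,-0.216,0],[0,0,-2]]
    - [[-0.0085,-0.3245,0],[0,0,-3]]
    - [[-0.0085,-0.3245,0],[0,0,-3]]
    - [[-0.0085,-0.3245,0],[0,0,-3]]
    - [[-0.0085,-0.3245,0],[0,0,-3]]
    - [[-0.0085,-0.3245,0],[0,0,-3]]
  grip: 0.88

```text
time_s: 4.25
position: [0.5776, 0.078, 0.0611]
eef_rot: [[0.452, 0.892, 0.003], [0.892, -0.452, -0.001], [0.001, 0.003, -1.0]]
force: [5.4, -1.7, -2.4]
grip_width: 0.0114
```

Request:
step_arm:
  commands:
    - [[-0.0085,-0.3245,0],[0,0,-3]]
    - [[-0.0085,-0.3245,0],[0,0,-3]]
    - [[-0.0085,-0.3245,0],[0,0,-3]]
    - [[-0.0085,-0.3245,0],[0,0,-3]]
    - [[-0.0085,-0.3245,0],[0,0,-3]]
    - [[-0.0085,-0.3245,0],[0,0,-3]]
    - [[-0.0085,-0.3245,0],[0,0,-3]]
    - [[-0.0085,-0.3245,0],[0,0,-3]]
    - [[-0.0085,-0.3245,0],[0,0,-3]]
    - [[-0.0085,-0.3245,0],[0,0,-3]]

```text
time_s: 5.25
position: [0.5462, 0.0851, 0.0612]
eef_rot: [[-0.054, 0.999, 0.003], [0.999, 0.054, 0.0], [-0.0, 0.003, -1.0]]
force: [4.8, -0.7, -2.2]
grip_width: 0.0114
```

Request:
step_arm:
  commands:
    - [[-0.0085,-0.3245,0],[0,0,-3]]
    - [[-0.0085,-0.3245,0],[0,0,-3]]
    - [[-0.0085,-0.3245,0],[0,0,-3]]
    - [[-0.0085,-0.3245,0],[0,0,-3]]
    - [[-0.0085,-0.3245,0],[0,0,-3]]
    - [[-0.0085,-0.3245,0],[0,0,-3]]
    - [[-0.0085,-0.3245,0],[0,0,-3]]
    - [[-0.004,-0.216,0],[0,0,-2]]
    - [[-0.001,-0.108,0],[0,0,-1]]
    - [[0,0,0],[0,0,0]]

```text
time_s: 6.25
position: [0.5208, 0.0786, 0.061]
eef_rot: [[-0.453, 0.891, 0.001], [0.891, 0.453, 0.0], [-0.0, 0.001, -1.0]]
force: [4.1, 2.0, -1.2]
grip_width: 0.0109
```

```bash
python3 - <<'E'
from h import *
import pickle
s=sense();print(s['position'],np.round(s['eef_rot'],3)[:2,0],s['force'])
pt,d=capture('top');ps,d2=capture('scene');pickle.dump((s,pt,ps),open('t3.pkl','wb'))
a=cv2.resize(pt[140:260,225:345,::-1],None,fx=4,fy=4,interpolation=cv2.INTER_CUBIC)
b=cv2.resize(ps[185:275,230:350,::-1],None,fx=2.6,fy=5.333)[:480]
b=cv2.resize(ps[190:280,230:350,::-1],(320,240));b=np.vstack([b,b*0])
cv2.imwrite('pics/t3.png',np.hstack([a,b]))
E
```

```text
[0.52084426 0.07864272 0.06102309] [-0.453  0.891] [ 4.05562533  2.04758172 -1.21687824]
```

View pics/t3.png

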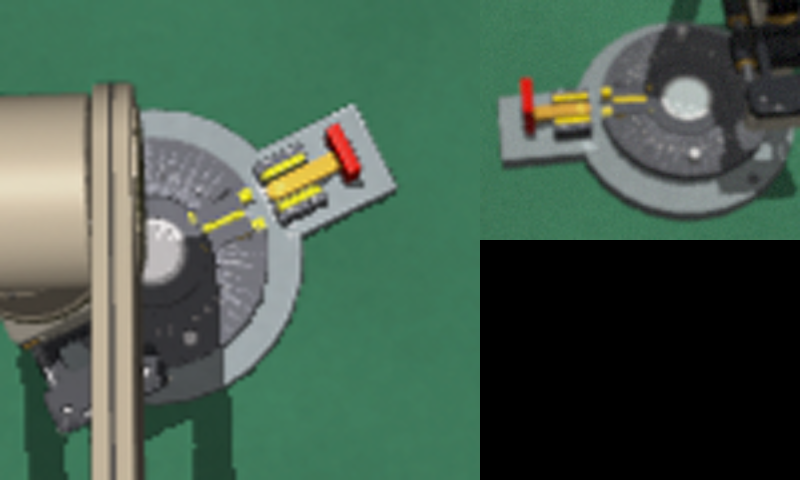

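```bash
cat > al.py <<'E'
from h import *
def align(n,p,box):
    # yellow saturated (hue 27-33) stripes & flanks vs brass(hue~20)
    out={}
    hsv=cv2.cvtColor(p,cv2.COLOR_RGB2HSV)
    for nm,lo,hi in(('yel',(26,140,110),(34,255,255)),('brass',(15,100,120),(24,255,255))):
        for b in blobs(p,lo,hi,3)[0]:
            if box[0]<b[0][0]<box[1] and box[2]<b[0][1]<box[3]: print(n,nm,b,ray(n,b[0],.042 if nm=='yel' else .0415).round(4))
E
python3 - <<'E'
from al import *
import pickle
s,pt,ps=pickle.load(open('t3.pkl','rb'))
align('top',pt,(260,330,165,215));align('scene',ps,(235,305,210,240))
E
```

```text
top yel (array([295.2, 181.4]), np.int32(25), array([290, 179,  11,   6], dtype=int32)) [ 0.6034 -0.0611  0.042 ]
top yel (array([286. , 188.5]), np.int32(8), array([285, 187,   3,   4], dtype=int32)) [ 0.5843 -0.0375  0.042 ]
top yel (array([294.3, 186.7]), np.int32(3), array([294, 186,   2,   2], dtype=int32)) [ 0.5894 -0.059   0.042 ]
top yel (array([299.4, 188.6]), np.int32(27), array([295, 186,  10,   7], dtype=int32)) [ 0.5846 -0.0723  0.042 ]
top yel (array([280.3, 194.9]), np.int32(16), array([276, 193,  10,   5], dtype=int32)) [ 0.5672 -0.023   0.042 ]
top yel (array([289. , 195.5]), np.int32(6), array([288, 195,   3,   2], dtype=int32)) [ 0.566  -0.0455  0.042 ]
top brass (array([300.7, 183.5]), np.int32(87), array([292, 178,  18,  12], dtype=int32)) [ 0.5982 -0.0755  0.0415]
scene yel (array([277.1, 223.9]), np.int32(8), array([276, 223,   3,   3], dtype=int32)) [ 0.566  -0.0446  0.042 ]
scene yel (array([263.4, 226.1]), np.int32(23), array([257, 225,  13,   3], dtype=int32)) [ 0.5835 -0.0719  0.042 ]
scene yel (array([281.2, 226.8]), np.int32(4), array([280, 226,   3,   2], dtype=int32)) [ 0.5698 -0.0328  0.042 ]
scene yel (array([287.1, 226.5]), np.int32(12), array([284, 226,   7,   2], dtype=int32)) [ 0.564  -0.0204  0.042 ]
scene yel (array([277. , 231.5]), np.int32(6), array([276, 231,   3,   2], dtype=int32)) [ 0.5852 -0.0372  0.042 ]
scene yel (array([264.4, 234.3]), np.int32(22), array([259, 233,  12,   3], dtype=int32)) [ 0.6029 -0.0613  0.042 ]
scene brass (array([260.3, 230.8]), np.int32(110), array([250, 227,  21,   8], dtype=int32)) [ 0.5975 -0.0738  0.0415]
```

Request:
step_arm:
  commands:
    - [[-0.0018,-0.1515,0],[0,0,-1.4]]
    - [[-0.0018,-0.1515,0],[0,0,-1.4]]
    - [[-0.0018,-0.1515,0],[0,0,-1.4]]
    - [[0,0,0],[0,0,0]]
    - [[0,0,0],[0,0,0]]
    - [[0,0,0],[0,0,0]]
    - [[0,0,0],[0,0,0]]
    - [[0,0,0],[0,0,0]]
    - [[0,0,0],[0,0,0]]
    - [[0,0,0],[0,0,0]]

```text
time_s: 7.35
position: [0.5166, 0.0763, 0.0608]
eef_rot: [[-0.517, 0.856, 0.0], [0.856, 0.517, 0.0], [-0.0, 0.0, -1.0]]
force: [3.8, 2.1, 1.3]
grip_width: 0.0116
```

```bash
python3 - <<'E'
from al import *
s=sense();print(s['position'],np.round(s['eef_rot'],3)[:2,0],s['force'])
pt,d=capture('top');ps,d2=capture('scene')
align('top',pt,(260,330,165,215));align('scene',ps,(235,305,210,240))
E
```

```text
[0.51655043 0.07633588 0.06080804] [-0.517  0.856] [3.80814699 2.09821444 1.28597199]
top yel (array([295.2, 181.4]), np.int32(25), array([290, 179,  11,   6], dtype=int32)) [ 0.6034 -0.0611  0.042 ]
top yel (array([285., 187.]), np.int32(5), array([284, 186,   3,   3], dtype=int32)) [ 0.5882 -0.0348  0.042 ]
top yel (array([294.3, 186.7]), np.int32(3), array([294, 186,   2,   2], dtype=int32)) [ 0.5894 -0.059   0.042 ]
top yel (array([299.4, 188.6]), np.int32(27), array([295, 186,  10,   7], dtype=int32)) [ 0.5846 -0.0723  0.042 ]
top yel (array([280. , 193.5]), np.int32(14), array([276, 191,   9,   6], dtype=int32)) [ 0.5709 -0.0221  0.042 ]
top yel (array([288. , 193.2]), np.int32(4), array([287, 193,   3,   2], dtype=int32)) [ 0.572  -0.0429  0.042 ]
top brass (array([300.8, 183.5]), np.int32(86), array([292, 178,  18,  12], dtype=int32)) [ 0.5982 -0.0758  0.0415]
scene yel (array([263.2, 226.2]), np.int32(24), array([258, 225,  12,   3], dtype=int32)) [ 0.5839 -0.0722  0.042 ]
scene yel (array([276.7, 226.7]), np.int32(3), array([276, 226,   2,   2], dtype=int32)) [ 0.5735 -0.0426  0.042 ]
scene yel (array([285.4, 228. ]), np.int32(20), array([280, 227,  11,   3], dtype=int32)) [ 0.5692 -0.0226  0.042 ]
scene yel (array([264.5, 234.2]), np.int32(24), array([259, 233,  12,   3], dtype=int32)) [ 0.6025 -0.0612  0.042 ]
scene yel (array([278. , 233.3]), np.int32(7), array([277, 232,   3,   3], dtype=int32)) [ 0.5888 -0.0333  0.042 ]
scene brass (array([260.4, 230.7]), np.int32(111), array([250, 227,  22,   8], dtype=int32)) [ 0.5972 -0.0737  0.0415]
```

Request:
step_arm:
  commands:
    - [[0,0,0],[0,0,0]]
    - [[0,0,0],[0,0,0]]
    - [[0,0,0],[0,0,0]]
    - [[0,0,-1],[0,0,0]]
    - [[0,0,-2],[0,0,0]]
    - [[0,0,-2],[0,0,0]]
    - [[0,0,-2],[0,0,0]]
    - [[-3.73,-0.215,0],[0,0,0]]
    - [[-3.73,-0.215,0],[0,0,0]]
    - [[-3.73,-0.215,0],[0,0,0]]
  grip: 0.75

```text
time_s: 8.45
position: [0.5694, -0.0238, 0.1318]
eef_rot: [[-0.518, 0.855, 0.001], [0.855, 0.518, -0.0], [-0.001, 0.001, -1.0]]
force: [0.6, 0.1, -0.5]
grip_width: 0.0234
```

Request:
step_arm:
  commands:
    - [[-3.73,-0.215,0],[0,0,0]]
    - [[-3.73,-0.215,0],[0,0,0]]
    - [[-3.73,-0.215,0],[0,0,0]]
    - [[0,0,0],[0,0,4.6]]
    - [[0,0,0],[0,0,0]]
    - [[0,0,0],[0,0,0]]
    - [[0,0,0],[0,0,0]]
    - [[0,0,0],[0,0,0]]
    - [[0,0,0],[0,0,0]]
    - [[0,0,0],[0,0,0]]
  grip: 1.0

```text
time_s: 9.45
position: [0.621, -0.1216, 0.1308]
eef_rot: [[-0.448, 0.894, 0.0], [0.894, 0.448, -0.0], [-0.0, 0.0, -1.0]]
force: [0.1, 0.1, -0.4]
grip_width: 0.0003
```

```bash
python3 - <<'E'
from al import *
s=sense();print(s['time_s'],s['position'],np.round(s['eef_rot'],3)[:2,0],s['force'],s['grip_width'])
pt,d=capture('top');ps,d2=capture('scene');s=sense();pw,d3=capture('wrist')
align('top',pt,(260,330,165,215));align('scene',ps,(235,305,210,240))
a=pw[:,80:480,::-1]
b=np.vstack([cv2.resize(pt[140:260,225:345,::-1],(390,210)),cv2.resize(ps[190:270,230:380,::-1],(390,210))])
cv2.imwrite('pics/w4.png',np.hstack([a,b]))
for b in blobs(pw,(0,150,100),(8,255,255),15)[0]: print('red',b,ray('wrist',b[0],.072,s))
E
```

```text
9.45 [ 0.62099403 -0.12155828  0.13076121] [-0.448  0.894] [ 0.09888084  0.14606274 -0.4311432 ] 0.0003323076412547272
top yel (array([296., 181.]), np.int32(21), array([292, 179,   9,   5], dtype=int32)) [ 0.6045 -0.0632  0.042 ]
top yel (array([299.6, 188.6]), np.int32(28), array([295, 186,  11,   7], dtype=int32)) [ 0.5846 -0.0728  0.042 ]
top brass (array([299.5, 184.1]), np.int32(71), array([292, 179,  15,  11], dtype=int32)) [ 0.5965 -0.0724  0.0415]
scene yel (array([263.1, 226.1]), np.int32(23), array([257, 225,  13,   3], dtype=int32)) [ 0.5837 -0.0726  0.042 ]
scene yel (array([276.8, 225.7]), np.int32(6), array([276, 225,   3,   3], dtype=int32)) [ 0.5709 -0.0434  0.042 ]
scene yel (array([285.3, 228.2]), np.int32(17), array([281, 227,  10,   3], dtype=int32)) [ 0.5698 -0.0226  0.042 ]
scene yel (array([278. , 233.5]), np.int32(6), array([277, 233,   3,   2], dtype=int32)) [ 0.5893 -0.0331  0.042 ]
scene yel (array([263.9, 234.5]), np.int32(21), array([258, 234,  13,   2], dtype=int32)) [ 0.6038 -0.0622  0.042 ]
scene brass (array([261. , 230.7]), np.int32(103), array([251, 227,  21,   8], dtype=int32)) [ 0.5967 -0.0724  0.0415]
red (array([282.8, 189.7]), np.int32(778), array([260, 179,  47,  20], dtype=int32)) [ 0.61084239 -0.09744403  0.072     ]
```

View pics/w4.png

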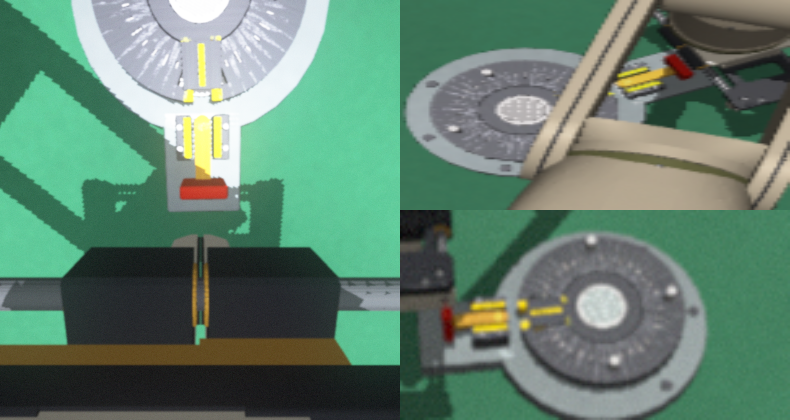

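Request:
step_arm:
  commands:
    - [[0,0.1,1],[0,0,0]]
    - [[0,0,1.5],[0,0,0]]
    - [[0,0,1.5],[0,0,0]]
    - [[0,0,1.5],[0,0,0]]
    - [[0,0,1.1],[0,0,0]]
    - [[0,0,0],[0,0,0]]
    - [[0.3,0,0],[0,0,0]]
    - [[0.2,0,0],[0,0,0]]
    - [[0.2,0,0],[0,0,0]]
    - [[0.1,0,0],[0,0,0]]

```text
time_s: 10.6
position: [0.6188, -0.1142, 0.0655]
eef_rot: [[-0.447, 0.895, 0.001], [0.895, 0.447, -0.0], [-0.001, 0.001, -1.0]]
force: [-0.8, -0.2, 0.2]
grip_width: 0.0004
```

Request:
step_arm:
  commands:
    - [[0.1,0,0],[0,0,0]]
    - [[0.1,0,0],[0,0,0]]
    - [[0.1,0,0],[0,0,0]]
    - [[0.1,0,0],[0,0,0]]
    - [[0.1,0,0],[0,0,0]]
    - [[0.1,0,0],[0,0,0]]
    - [[0.1,0,0],[0,0,0]]
    - [[0,0,0],[0,0,0]]
    - [[0,0,0],[0,0,0]]
    - [[0,0,0],[0,0,0]]

```text
time_s: 11.6
position: [0.6153, -0.108, 0.0646]
eef_rot: [[-0.447, 0.895, 0.0], [0.895, 0.447, 0.0], [0.0, 0.0, -1.0]]
force: [0.8, -1.3, 1.0]
grip_width: 0.0006
```

Request:
step_arm:
  commands:
    - [[0.05,0,0],[0,0,0]]
    - [[0.05,0,0],[0,0,0]]
    - [[0.05,0,0],[0,0,0]]
    - [[0.05,0,0],[0,0,0]]
    - [[0.05,0,0],[0,0,0]]
    - [[0.05,0,0],[0,0,0]]
    - [[0.05,0,0],[0,0,0]]
    - [[0.05,0,0],[0,0,0]]
    - [[0.05,0,0],[0,0,0]]
    - [[0.05,0,0],[0,0,0]]

```text
time_s: 12.6
position: [0.613, -0.1036, 0.0647]
eef_rot: [[-0.447, 0.895, -0.0], [0.895, 0.447, -0.0], [0.0, -0.0, -1.0]]
force: [1.2, -1.3, 1.5]
grip_width: 0.0007
```

Request:
step_arm:
  commands:
    - [[0.02,0,0],[0,0,0]]
    - [[0.02,0,0],[0,0,0]]
    - [[0.02,0,0],[0,0,0]]
    - [[0.02,0,0],[0,0,0]]
    - [[0.02,0,0],[0,0,0]]
    - [[0.02,0,0],[0,0,0]]
    - [[0.02,0,0],[0,0,0]]
    - [[0.02,0,0],[0,0,0]]
    - [[0.02,0,0],[0,0,0]]
    - [[0.02,0,0],[0,0,0]]

```text
time_s: 13.6
position: [0.612, -0.1018, 0.0646]
eef_rot: [[-0.447, 0.895, -0.0], [0.895, 0.447, -0.0], [0.0, -0.0, -1.0]]
force: [0.3, -2.4, 1.3]
grip_width: 0.0003
```

Request:
step_arm:
  commands:
    - [[0.03,0,0],[0,0,0]]
    - [[0.03,0,0],[0,0,0]]
    - [[0.03,0,0],[0,0,0]]
    - [[0.03,0,0],[0,0,0]]
    - [[0.03,0,0],[0,0,0]]
    - [[0.03,0,0],[0,0,0]]
    - [[0.03,0,0],[0,0,0]]
    - [[0.03,0,0],[0,0,0]]
    - [[0.03,0,0],[0,0,0]]
    - [[0.03,0,0],[0,0,0]]

```text
time_s: 14.6
position: [0.6107, -0.0991, 0.0646]
eef_rot: [[-0.447, 0.895, -0.0], [0.895, 0.447, 0.0], [0.0, -0.0, -1.0]]
force: [0.2, -2.0, 2.3]
grip_width: 0.0007
```

Request:
step_arm:
  commands:
    - [[0.02,0,0],[0,0,0]]
    - [[0.02,0,0],[0,0,0]]
    - [[0.02,0,0],[0,0,0]]
    - [[0.02,0,0],[0,0,0]]
    - [[0.02,0,0],[0,0,0]]
    - [[0.02,0,0],[0,0,0]]
    - [[0.02,0,0],[0,0,0]]
    - [[0.02,0,0],[0,0,0]]
    - [[0.02,0,0],[0,0,0]]
    - [[0.02,0,0],[0,0,0]]

```text
time_s: 15.6
position: [0.6098, -0.0974, 0.0646]
eef_rot: [[-0.447, 0.895, -0.0], [0.895, 0.447, -0.0], [0.0, -0.0, -1.0]]
force: [0.5, -2.1, 1.2]
grip_width: 0.0005
```

Request:
step_arm:
  commands:
    - [[0.01,0,0],[0,0,0]]
    - [[0.01,0,0],[0,0,0]]
    - [[0.01,0,0],[0,0,0]]
    - [[0.01,0,0],[0,0,0]]
    - [[0.01,0,0],[0,0,0]]
    - [[0.01,0,0],[0,0,0]]
    - [[0.01,0,0],[0,0,0]]
    - [[0.01,0,0],[0,0,0]]
    - [[0.01,0,0],[0,0,0]]
    - [[0.01,0,0],[0,0,0]]

```text
time_s: 16.6
position: [0.6094, -0.0964, 0.0646]
eef_rot: [[-0.447, 0.895, -0.0], [0.895, 0.447, 0.0], [0.0, -0.0, -1.0]]
force: [-0.3, -2.3, 0.2]
grip_width: 0.0002
```

Request:
step_arm:
  commands:
    - [[0.01,0,0],[0,0,0]]
    - [[0.01,0,0],[0,0,0]]
    - [[0.01,0,0],[0,0,0]]
    - [[0.01,0,0],[0,0,0]]
    - [[0.01,0,0],[0,0,0]]
    - [[0.01,0,0],[0,0,0]]
    - [[0.01,0,0],[0,0,0]]
    - [[0.01,0,0],[0,0,0]]
    - [[0.01,0,0],[0,0,0]]
    - [[0.01,0,0],[0,0,0]]

```text
time_s: 17.6
position: [0.6089, -0.0956, 0.0646]
eef_rot: [[-0.447, 0.895, -0.0], [0.895, 0.447, 0.0], [0.0, -0.0, -1.0]]
force: [0.1, -2.6, -0.6]
grip_width: 0.0003
```

Request:
step_arm:
  commands:
    - [[0.012,0,0],[0,0,0]]
    - [[0.012,0,0],[0,0,0]]
    - [[0.012,0,0],[0,0,0]]
    - [[0.012,0,0],[0,0,0]]
    - [[0.012,0,0],[0,0,0]]
    - [[0.012,0,0],[0,0,0]]
    - [[0.012,0,0],[0,0,0]]
    - [[0.012,0,0],[0,0,0]]
    - [[0.012,0,0],[0,0,0]]
    - [[0.012,0,0],[0,0,0]]

```text
time_s: 18.6
position: [0.6084, -0.0945, 0.0646]
eef_rot: [[-0.447, 0.895, -0.0], [0.895, 0.447, 0.0], [0.0, -0.0, -1.0]]
force: [0.4, -2.4, -0.5]
grip_width: 0.0005
```

Request:
step_arm:
  commands:
    - [[0.012,0,0],[0,0,0]]
    - [[0.012,0,0],[0,0,0]]
    - [[0.012,0,0],[0,0,0]]
    - [[0.012,0,0],[0,0,0]]
    - [[0.012,0,0],[0,0,0]]
    - [[0.012,0,0],[0,0,0]]
    - [[0.012,0,0],[0,0,0]]
    - [[0.012,0,0],[0,0,0]]
    - [[0.012,0,0],[0,0,0]]
    - [[0.012,0,0],[0,0,0]]

```text
time_s: 19.6
position: [0.6079, -0.0934, 0.0647]
eef_rot: [[-0.447, 0.895, 0.0], [0.895, 0.447, -0.0], [-0.0, 0.0, -1.0]]
force: [-0.9, -2.2, 0.1]
grip_width: 0.0009
```

Request:
step_arm:
  commands:
    - [[0.012,0,0],[0,0,0]]
    - [[0.012,0,0],[0,0,0]]
    - [[0.012,0,0],[0,0,0]]
    - [[0.012,0,0],[0,0,0]]
    - [[0.012,0,0],[0,0,0]]
    - [[0.012,0,0],[0,0,0]]
    - [[0.012,0,0],[0,0,0]]
    - [[0.012,0,0],[0,0,0]]
    - [[0.012,0,0],[0,0,0]]
    - [[0.012,0,0],[0,0,0]]

```text
time_s: 20.6
position: [0.6074, -0.0924, 0.0647]
eef_rot: [[-0.447, 0.895, 0.0], [0.895, 0.447, -0.0], [-0.0, 0.0, -1.0]]
force: [-1.0, -3.0, -0.8]
grip_width: 0.0005
```

Request:
step_arm:
  commands:
    - [[0.012,0,0],[0,0,0]]
    - [[0.012,0,0],[0,0,0]]
    - [[0.012,0,0],[0,0,0]]
    - [[0.012,0,0],[0,0,0]]
    - [[0.012,0,0],[0,0,0]]
    - [[0.012,0,0],[0,0,0]]
    - [[0.012,0,0],[0,0,0]]
    - [[0.012,0,0],[0,0,0]]
    - [[0.012,0,0],[0,0,0]]
    - [[0.012,0,0],[0,0,0]]

```text
time_s: 21.6
position: [0.6068, -0.0913, 0.0647]
eef_rot: [[-0.447, 0.895, 0.0], [0.895, 0.447, -0.0], [-0.0, 0.0, -1.0]]
force: [-0.1, -2.9, 0.1]
grip_width: 0.0004
```

Request:
step_arm:
  commands:
    - [[0.012,0,0],[0,0,0]]
    - [[0.012,0,0],[0,0,0]]
    - [[0.012,0,0],[0,0,0]]
    - [[0.012,0,0],[0,0,0]]
    - [[0.012,0,0],[0,0,0]]
    - [[0.012,0,0],[0,0,0]]
    - [[0.012,0,0],[0,0,0]]
    - [[0.012,0,0],[0,0,0]]
    - [[0.012,0,0],[0,0,0]]
    - [[0.012,0,0],[0,0,0]]

```text
time_s: 22.6
position: [0.6063, -0.0902, 0.0646]
eef_rot: [[-0.447, 0.895, -0.0], [0.895, 0.447, 0.0], [0.0, -0.0, -1.0]]
force: [-1.6, -3.2, -0.2]
grip_width: 0.0003
```

Request:
step_arm:
  commands:
    - [[0.012,0,0],[0,0,0]]
    - [[0.012,0,0],[0,0,0]]
    - [[0.012,0,0],[0,0,0]]
    - [[0.012,0,0],[0,0,0]]
    - [[0.012,0,0],[0,0,0]]
    - [[0.012,0,0],[0,0,0]]
    - [[0.012,0,0],[0,0,0]]
    - [[0.012,0,0],[0,0,0]]
    - [[0.012,0,0],[0,0,0]]
    - [[0.012,0,0],[0,0,0]]

```text
time_s: 23.6
position: [0.6057, -0.0891, 0.0646]
eef_rot: [[-0.447, 0.895, -0.0], [0.895, 0.447, 0.0], [0.0, -0.0, -1.0]]
force: [-0.9, -1.8, -0.1]
grip_width: 0.0004
```

Request:
step_arm:
  commands:
    - [[0.012,0,0],[0,0,0]]
    - [[0.012,0,0],[0,0,0]]
    - [[0.012,0,0],[0,0,0]]
    - [[0.012,0,0],[0,0,0]]
    - [[0.012,0,0],[0,0,0]]
    - [[0.012,0,0],[0,0,0]]
    - [[0.012,0,0],[0,0,0]]
    - [[0.012,0,0],[0,0,0]]
    - [[0.012,0,0],[0,0,0]]
    - [[0.012,0,0],[0,0,0]]

```text
time_s: 24.6
position: [0.6052, -0.088, 0.0646]
eef_rot: [[-0.447, 0.895, -0.0], [0.895, 0.447, 0.0], [0.0, -0.0, -1.0]]
force: [-1.2, -2.0, 0.0]
grip_width: 0.0006
```

Request:
step_arm:
  commands:
    - [[0.012,0,0],[0,0,0]]
    - [[0.012,0,0],[0,0,0]]
    - [[0.012,0,0],[0,0,0]]
    - [[0.012,0,0],[0,0,0]]
    - [[0.012,0,0],[0,0,0]]
    - [[0.012,0,0],[0,0,0]]
    - [[0.012,0,0],[0,0,0]]
    - [[0.012,0,0],[0,0,0]]
    - [[0.012,0,0],[0,0,0]]
    - [[0.012,0,0],[0,0,0]]

```text
time_s: 25.6
position: [0.6047, -0.087, 0.0647]
eef_rot: [[-0.447, 0.895, -0.0], [0.895, 0.447, -0.0], [-0.0, -0.0, -1.0]]
force: [-0.1, -2.3, 0.2]
grip_width: 0.0004
```

Request:
step_arm:
  commands:
    - [[0.012,0,0],[0,0,0]]
    - [[0.012,0,0],[0,0,0]]
    - [[0.012,0,0],[0,0,0]]
    - [[0.012,0,0],[0,0,0]]
    - [[0.012,0,0],[0,0,0]]
    - [[0.012,0,0],[0,0,0]]
    - [[0.012,0,0],[0,0,0]]
    - [[0.012,0,0],[0,0,0]]
    - [[0.012,0,0],[0,0,0]]
    - [[0.012,0,0],[0,0,0]]

```text
time_s: 26.6
position: [0.6042, -0.0859, 0.0647]
eef_rot: [[-0.447, 0.895, 0.0], [0.895, 0.447, -0.0], [-0.0, 0.0, -1.0]]
force: [-1.2, -3.0, 0.9]
grip_width: 0.0004
```

Request:
step_arm:
  commands:
    - [[0.012,0,0],[0,0,0]]
    - [[0.012,0,0],[0,0,0]]
    - [[0.012,0,0],[0,0,0]]
    - [[0.012,0,0],[0,0,0]]
    - [[0.012,0,0],[0,0,0]]
    - [[0.012,0,0],[0,0,0]]
    - [[0.012,0,0],[0,0,0]]
    - [[0.012,0,0],[0,0,0]]
    - [[0.012,0,0],[0,0,0]]
    - [[0.012,0,0],[0,0,0]]

```text
time_s: 27.6
position: [0.6036, -0.0848, 0.0646]
eef_rot: [[-0.447, 0.895, -0.0], [0.895, 0.447, 0.0], [0.0, -0.0, -1.0]]
force: [-0.5, -2.2, -0.3]
grip_width: 0.0003
```

Request:
step_arm:
  commands:
    - [[0.012,0,0],[0,0,0]]
    - [[0.012,0,0],[0,0,0]]
    - [[0.012,0,0],[0,0,0]]
    - [[0.012,0,0],[0,0,0]]
    - [[0.012,0,0],[0,0,0]]
    - [[0.012,0,0],[0,0,0]]
    - [[0.012,0,0],[0,0,0]]
    - [[0.012,0,0],[0,0,0]]
    - [[0.012,0,0],[0,0,0]]
    - [[0.012,0,0],[0,0,0]]

```text
time_s: 28.6
position: [0.6031, -0.0838, 0.0646]
eef_rot: [[-0.447, 0.895, 0.0], [0.895, 0.447, 0.0], [0.0, 0.0, -1.0]]
force: [0.4, -3.1, -0.5]
grip_width: 0.0004
```

Request:
step_arm:
  commands:
    - [[0.012,0,0],[0,0,0]]
    - [[0.012,0,0],[0,0,0]]
    - [[0.012,0,0],[0,0,0]]
    - [[0.012,0,0],[0,0,0]]
    - [[0.012,0,0],[0,0,0]]
    - [[0.012,0,0],[0,0,0]]
    - [[0.012,0,0],[0,0,0]]
    - [[0.012,0,0],[0,0,0]]
    - [[0.012,0,0],[0,0,0]]
    - [[0.012,0,0],[0,0,0]]

```text
time_s: 29.6
position: [0.6025, -0.0827, 0.0646]
eef_rot: [[-0.447, 0.895, 0.0], [0.895, 0.447, -0.0], [-0.0, 0.0, -1.0]]
force: [-0.4, -2.3, 0.5]
grip_width: 0.0006
```

Request:
step_arm:
  commands:
    - [[0.012,0,0],[0,0,0]]
    - [[0.012,0,0],[0,0,0]]
    - [[0.012,0,0],[0,0,0]]
    - [[0.012,0,0],[0,0,0]]
    - [[0.012,0,0],[0,0,0]]
    - [[0.012,0,0],[0,0,0]]
    - [[0.012,0,0],[0,0,0]]
    - [[0.012,0,0],[0,0,0]]
    - [[0.012,0,0],[0,0,0]]
    - [[0.012,0,0],[0,0,0]]

```text
time_s: 30.6
position: [0.602, -0.0816, 0.0646]
eef_rot: [[-0.447, 0.895, -0.0], [0.895, 0.447, -0.0], [0.0, -0.0, -1.0]]
force: [-0.8, -2.2, 0.3]
grip_width: 0.0005
```

Request:
step_arm:
  commands:
    - [[0.012,0,0],[0,0,0]]
    - [[0.012,0,0],[0,0,0]]
    - [[0.012,0,0],[0,0,0]]
    - [[0.012,0,0],[0,0,0]]
    - [[0.012,0,0],[0,0,0]]
    - [[0.012,0,0],[0,0,0]]
    - [[0.012,0,0],[0,0,0]]
    - [[0.012,0,0],[0,0,0]]
    - [[0.012,0,0],[0,0,0]]
    - [[0.012,0,0],[0,0,0]]

```text
time_s: 31.6
position: [0.6017, -0.081, 0.0647]
eef_rot: [[-0.447, 0.895, 0.001], [0.895, 0.447, -0.001], [-0.001, 0.0, -1.0]]
force: [1.0, -6.0, -2.2]
grip_width: 0.0005
```

Request:
step_arm:
  commands:
    - [[0.01,0,0],[0,0,0]]
    - [[0.01,0,0],[0,0,0]]
    - [[0.01,0,0],[0,0,0]]
    - [[0.01,0,0],[0,0,0]]
    - [[0.01,0,0],[0,0,0]]
    - [[0.01,0,0],[0,0,0]]
    - [[0,0,0],[0,0,0]]
    - [[0,0,0],[0,0,0]]
    - [[0,0,0],[0,0,0]]
    - [[0,0,0],[0,0,0]]

```text
time_s: 32.6
position: [0.6016, -0.0809, 0.0647]
eef_rot: [[-0.447, 0.895, 0.001], [0.895, 0.447, -0.001], [-0.002, 0.0, -1.0]]
force: [2.5, -8.0, -3.3]
grip_width: 0.0004
```

Request:
step_arm:
  commands:
    - [[0.01,0,0],[0,0,0]]
    - [[0.01,0,0],[0,0,0]]
    - [[0.01,0,0],[0,0,0]]
    - [[0.01,0,0],[0,0,0]]
    - [[0.01,0,0],[0,0,0]]
    - [[0.01,0,0],[0,0,0]]
    - [[0.01,0,0],[0,0,0]]
    - [[0.01,0,0],[0,0,0]]
    - [[0,0,0],[0,0,0]]
    - [[0,0,0],[0,0,0]]

```text
time_s: 33.6
position: [0.6016, -0.0808, 0.0648]
eef_rot: [[-0.446, 0.895, 0.002], [0.895, 0.446, -0.002], [-0.003, 0.001, -1.0]]
force: [3.3, -9.2, -3.5]
grip_width: 0.0002
```

Request:
step_arm:
  commands:
    - [[0.015,0,0],[0,0,0]]
    - [[0.015,0,0],[0,0,0]]
    - [[0.015,0,0],[0,0,0]]
    - [[0.015,0,0],[0,0,0]]
    - [[0.015,0,0],[0,0,0]]
    - [[0.015,0,0],[0,0,0]]
    - [[0.015,0,0],[0,0,0]]
    - [[0.015,0,0],[0,0,0]]
    - [[0,0,0],[0,0,0]]
    - [[0,0,0],[0,0,0]]

```text
time_s: 34.6
position: [0.6015, -0.0806, 0.0649]
eef_rot: [[-0.446, 0.895, 0.003], [0.895, 0.446, -0.003], [-0.004, 0.001, -1.0]]
force: [5.2, -13.7, -5.3]
grip_width: 0.0002
```

Request:
step_arm:
  commands:
    - [[0.015,0,0],[0,0,0]]
    - [[0.015,0,0],[0,0,0]]
    - [[0,0,0],[0,0,0]]
    - [[0,0,0],[0,0,0]]
    - [[0,0,0],[0,0,0]]
    - [[0,0,0],[0,0,0]]
    - [[0,0,0],[0,0,0]]
    - [[0,0,0],[0,0,0]]
    - [[0,0,0],[0,0,0]]
    - [[0,0,0],[0,0,0]]

```text
time_s: 35.6
position: [0.6014, -0.0805, 0.0649]
eef_rot: [[-0.446, 0.895, 0.003], [0.895, 0.446, -0.004], [-0.005, 0.001, -1.0]]
force: [6.1, -15.1, -5.8]
grip_width: 0.0004
```

```bash
python3 - <<'E'
from al import *
for i in range(3):
    s=sense();f=np.array(s['force']);print(s['time_s'],f.round(2),(f@[.447,-.894,0]).round(2)); ps,_=capture('scene')
align('scene',ps,(235,305,210,240))
s=sense();pw,_=capture('wrist');pt,_=capture('top')
a=pw[:,80:480,::-1];b=np.vstack([cv2.resize(pt[140:260,225:345,::-1],(390,210)),cv2.resize(ps[190:270,230:380,::-1],(390,210))])
cv2.imwrite('pics/w5.png',np.hstack([a,b]))
E
```

```text
35.6 [  6.15 -15.09  -5.78] 16.23
35.65 [  6.57 -15.5   -6.23] 16.79
35.7 [  5.77 -15.5   -6.46] 16.44
scene yel (array([285.3, 228.2]), np.int32(19), array([280, 227,  12,   3], dtype=int32)) [ 0.5698 -0.0226  0.042 ]
scene yel (array([277.3, 233.6]), np.int32(7), array([276, 233,   4,   2], dtype=int32)) [ 0.5901 -0.0345  0.042 ]
scene brass (array([242., 216.]), np.int32(3), array([241, 216,   3,   1], dtype=int32)) [ 0.5763 -0.1297  0.0415]
scene brass (array([277.3, 228.7]), np.int32(22), array([276, 225,   4,   8], dtype=int32)) [ 0.5777 -0.0395  0.0415]
```

View pics/w5.png

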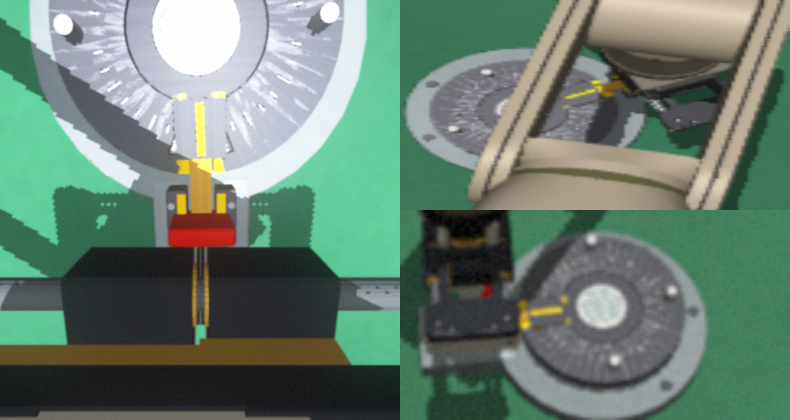

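Request:
step_arm:
  commands:
    - [[-0.05,0,0],[0,0,0]]
    - [[-0.1,0,0],[0,0,0]]
    - [[-0.1,0,0],[0,0,0]]
    - [[-0.2,0,0],[0,0,0]]
    - [[-0.5,0,0],[0,0,0]]
    - [[-1,0,0],[0,0,0]]
    - [[-1,0,0],[0,0,0]]
    - [[0,0,-2],[0,0,0]]
    - [[0,0,-3],[0,0,0]]
    - [[0,0,-3],[0,0,0]]

```text
time_s: 36.85
position: [0.6131, -0.1049, 0.1449]
eef_rot: [[-0.446, 0.895, -0.001], [0.895, 0.446, 0.001], [0.001, -0.001, -1.0]]
force: [1.2, -0.3, -0.4]
grip_width: 0.0006
```

```bash
python3 - <<'E'
from al import *
s=sense();pw,_=capture('wrist');ps,_=capture('scene');print(s['time_s'],s['position'],s['force'])
a=pw[:,80:480,::-1];b=np.vstack([cv2.resize(ps[190:270,230:380,::-1],(390,210)),cv2.resize(ps[:,:,::-1],(390,210))])
cv2.imwrite('pics/w6.png',np.hstack([a,b]))
align('scene',ps,(235,305,210,240))
for b in blobs(pw,(0,150,100),(8,255,255),50)[0]: print('red',b,ray('wrist',b[0],.072,s))
E
```

```text
36.85 [ 0.61308004 -0.10494238  0.14486474] [ 1.19944466 -0.3094772  -0.38219704]
scene yel (array([292.3, 223.7]), np.int32(3), array([292, 223,   2,   2], dtype=int32)) [ 0.5523 -0.0119  0.042 ]
scene yel (array([267.5, 225.5]), np.int32(6), array([266, 225,   4,   2], dtype=int32)) [ 0.5784 -0.0637  0.042 ]
scene yel (array([276.8, 225.4]), np.int32(5), array([276, 225,   3,   2], dtype=int32)) [ 0.5701 -0.0437  0.042 ]
scene yel (array([287.1, 227.9]), np.int32(14), array([283, 227,   9,   3], dtype=int32)) [ 0.5675 -0.0191  0.042 ]
scene yel (array([280.7, 228.3]), np.int32(3), array([280, 228,   2,   2], dtype=int32)) [ 0.574  -0.0324  0.042 ]
scene yel (array([268.4, 234.1]), np.int32(8), array([266, 233,   5,   3], dtype=int32)) [ 0.599 -0.053  0.042]
scene yel (array([277.6, 233.2]), np.int32(5), array([276, 233,   4,   2], dtype=int32)) [ 0.5889 -0.0343  0.042 ]
scene yel (array([259. , 234.5]), np.int32(6), array([258, 234,   3,   2], dtype=int32)) [ 0.608  -0.0726  0.042 ]
scene brass (array([272.1, 229.5]), np.int32(79), array([265, 225,  15,   9], dtype=int32)) [ 0.5842 -0.0498  0.0415]
red (array([279.8, 166. ]), np.int32(502), array([260, 159,  45,  15], dtype=int32)) [ 0.59428663 -0.06820974  0.072     ]
```

View pics/w6.png

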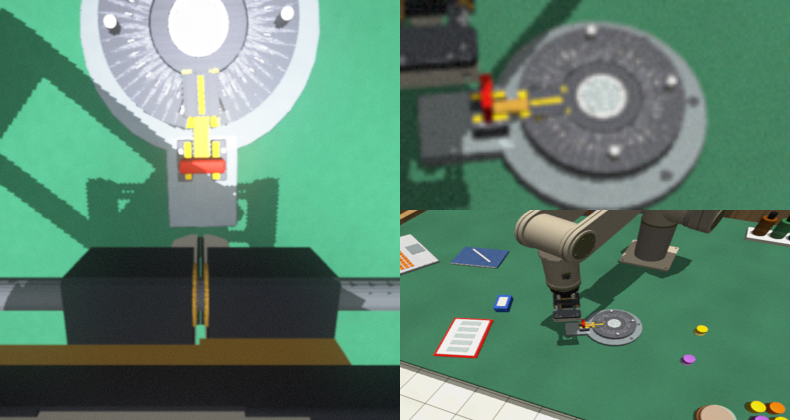

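```bash
python3 -c "
from cell import *
print(sign_off())"
```

```text
the job is handed in; nothing more can be done
None
```

The disc is turned to face the bolt, and the bolt is pressed home on the stop inside the notch. I handed the job in at about 37 s of robot time.

- **Turning:** I held the disc's +y pin loosely between the fingers and turned the disc about 75° counter-clockwise, with roughly 5 N on the pin. I checked it against the mark from two cameras and corrected once by 4.2°. The last measurement before pushing put the notch about 0.8° (about 1 mm) off the bolt line, well within the nose's 3 mm tolerance.
- **Pushing:** I pushed the tab with the closed fingers. Resistance stayed at 2–3 N until the bolt stopped at roughly 33 mm of travel. I then raised the push in small steps to 16–17 N, which was the highest reading and is under the 24 N limit. It is a little above the 15 N asked for.
- **Last checks:** With the arm backed off and lifted clear, the pictures show the bolt in the notch and the disc lying flat in its mount. The pots and slide box appear to be where they stood; I judged them by eye and did not measure them.
- **Not checked:** The stop is out of sight, so the seating rests on the force rise and the bolt stopping there. The 33 mm travel is only good to about 2 mm.

No check failed.

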